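# Shim and wedge the glued plaque tight in its jig

## Task

Clamp the freshly glued plaque in its jig: stand one or both plastic shims from the caddy upright on the board in the gap, against the dark fence, as many as it takes, then push the blue-headed wedge down between them and the black sloping jaw until it bites and the jaw is pushed back a few millimetres on its springs, neither loose nor with the springs pressed solid. Finish while still gripping the wedge by its head, upright in the gap and holding the stack tight; do not let go. Leave the glue bottle, cup and scissors where they are.

Things in the scene. Friction and masses are not known exactly. Their poses are not given: they have to be found in the camera images.
- jig: fixed gluing jig: plywood board 130 (x) by 250 mm (y from -140 to +110), 15 mm thick; origin under it on the table, z up. On it from -y to +y: end stop, blue plaque (top 85 mm above the table), springs, jaw, gap, fence. The gap lies about x = 0, open above and at both x ends; its floor is the board's top, 15 mm above the origin. Place and yaw vary
- fence: dark wooden block fixed on the jig's board, 60 (x) by 34 by 40 mm high above the board, with a spine 16 mm wide, 12 mm thick at its middle, flush with its face, up to 74 mm above the board; axes as the jig's. Origin at the lower middle of its upright face that looks to -y into the gap, on the board's top. Shims stand against this face. Its distance from the jaw varies
- jaw (a joint): how far the jaw has been pushed back (to the jig's -y) against its springs, m: 0 free, 0.008 springs solid; 2 N per mm. A good clamping is 2 to 6 mm
- jaw_face (a point): foot of the jaw's black sloping face, at its middle, on the board's top; axes as the jig's. The face is 60 mm wide, 40 mm high and leans away from the fence by 0.35 mm per mm of height, like the wedge. With the jaw free the gap at the board (from here to the fence's face along jig y) is 15 to 26.5 mm: up to 19.5 mm takes one shim, more takes two
- caddy: fixed wooden holder block 80 (x) by 190 (y) by 30 mm high, origin under its centre; its pockets are 20 mm deep and hold the wedge (at +y) and the two shims upright
- shim_narrow_center (a point): centre of the yellow plastic shim, an upright plate 28 mm (own x) by 8 mm thick (own y) by 82 mm tall, 35 g; foot 41 mm below. Stands in a caddy pocket, upper 62 mm free; may have swapped pockets with the wide one. If both are needed, stand this one in first, so that fingers holding the wide one by its edges clear it
- shim_wide_center (a point): centre of the wide orange plastic shim, 38 mm (own x) by 8 mm thick (own y) by 82 mm tall, 35 g; otherwise like the narrow one
- wedge: the wedge, 120 g, origin mid-foot, z up. Foot 15 mm thick (y) by 50 mm wide (x). The upright +y face goes against the shims; the -y face slopes out 0.35 mm per mm of height up to 58 mm and goes against the jaw. In the caddy its axes are the caddy's; in the gap, the jig's. Tight when 15 mm - 0.35 x foot's height over the board = free gap - 8 mm per shim + jaw travel
- wedge_head (a point): centre of the wedge's blue head, a block 50 mm (own x) by 27 mm (y) by 37 mm tall, to be gripped across its 50 mm; 76.5 mm above the wedge's foot and 6 mm to -y of the wedge's origin
- glue: white glue bottle, 52 mm in diameter, 140 mm tall, origin under it; bystander
- cup: white open cup, 68 mm wide, 50 mm tall, origin under it; bystander
- scissors: blue-handled scissors lying flat, about 180 mm long, origin near their pivot; bystander
Things that resemble listed ones, but are neither listed nor needed, are in the scene too. What is shaped like the part that bears shim_narrow_center but purple or turquoise is not meant.

How it is judged:
On the way:
1. a shim stands upright in the gap, on the board, let go ((((x of shim_narrow_center in the frame of jig between -0.02 and 0.02 m and y of shim_narrow_center in the frame of jig between 0.03 and 0.062 m and z of shim_narrow_center in the frame of jig between 0.051 and 0.061 m and angle between shim_narrow_center's own z axis and vertical below 0.12 rad) and contact force between the fingers and shim_narrow below 0.1 N) or ((x of shim_wide_center in the frame of jig between -0.02 and 0.02 m and y of shim_wide_center in the frame of jig between 0.03 and 0.062 m and z of shim_wide_center in the frame of jig between 0.051 and 0.061 m and angle between shim_wide_center's own z axis and vertical below 0.12 rad) and contact force between the fingers and shim_wide below 0.1 N))), for 0.2 s.
At the end, for the whole second after the job is handed in: Shims in the gap stand upright (0.12 rad) on the board, one pressed on the fence; any unused shim is over 70 mm away. The wedge, upright and square, presses the jaw back 1.3 to 7 mm and is still gripped (over 3 N), at rest (((x of shim_narrow_center in the frame of jig between -0.02 and 0.02 m and y of shim_narrow_center in the frame of jig between 0.03 and 0.062 m and z of shim_narrow_center in the frame of jig between 0.051 and 0.061 m and angle between shim_narrow_center's own z axis and vertical below 0.12 rad) or (x of shim_wide_center in the frame of jig between -0.02 and 0.02 m and y of shim_wide_center in the frame of jig between 0.03 and 0.062 m and z of shim_wide_center in the frame of jig between 0.051 and 0.061 m and angle between shim_wide_center's own z axis and vertical below 0.12 rad)) and ((x of shim_narrow_center in the frame of jig between -0.02 and 0.02 m and y of shim_narrow_center in the frame of jig between 0.03 and 0.062 m and z of shim_narrow_center in the frame of jig between 0.051 and 0.061 m and angle between shim_narrow_center's own z axis and vertical below 0.12 rad) or distance between shim_narrow_center and jaw_face above 0.07 m) and ((x of shim_wide_center in the frame of jig between -0.02 and 0.02 m and y of shim_wide_center in the frame of jig between 0.03 and 0.062 m and z of shim_wide_center in the frame of jig between 0.051 and 0.061 m and angle between shim_wide_center's own z axis and vertical below 0.12 rad) or distance between shim_wide_center and jaw_face above 0.07 m) and value of joint jaw between 0.0013 and 0.007 m and contact force between wedge and jaw above 1.5 N and contact force between any of shim_narrow, shim_wide and fence above 1 N and x of wedge in the frame of jig between -0.02 and 0.02 m and angle between wedge's own z axis and vertical below 0.12 rad and angle between the x axis of wedge and the x axis of jig, either way round below 0.15 rad and contact force between the fingers and wedge above 3 N and contact force between the fingers and jaw below 0.5 N and linear speed of wedge below 0.02 m/s); the arm keeps its last pose, push and grip.
It fails at once if the glue is shoved or knocked over (distance of glue from where it was at the start of the episode above 0.03 m or angle between glue's own z axis and vertical above 0.5 rad).
It fails at once if the cup is shoved or knocked over (distance of cup from where it was at the start of the episode above 0.03 m or angle between cup's own z axis and vertical above 0.5 rad).
It fails at once if the scissors is shoved or knocked over (distance of scissors from where it was at the start of the episode above 0.03 m).
It also fails if it takes over 69 s, if anything falls off the work surface, if the arm or the gripper's body presses on something with over 40 N, if the wrist force passes 120 N, or if a joint passes its speed limit or range.

## Robot

A 6-joint arm with a two-finger parallel gripper is mounted at the origin on the work surface. World frame = base frame: x ahead of the robot, y to its left, z up, the work surface at z = 0. Lengths are in m, angles in rad, forces in N, time in s.
With the tool pointing down it reaches from about 0.3 to 0.775 m from the base axis. Payload 14.6 kg.
Tool frame: the origin (TCP) lies midway between the tips of the shut fingers; the grasp point (between the pads) lies 19 mm behind it (grasp_offset is the distance from the TCP to the grasp point, in m); z points along the fingers, y is the line along which they close (so a half turn about z gives the same grasp; the last joint's range is limited). The gripper opens to 94 mm and grips with 3 to 60 N. Pads are 16 mm wide; open, the fingers measure 119 mm over their backs; the gripper's body (75 mm by 177 mm) begins 78 mm behind the grasp point.
Start: joints at [1.077, 0.3, 1.521, -0, 1.321, -0.067], TCP at [0.228, 0.501, 0.205] pointing down, gripper open.
Joint ranges: [-3.03, 3.03], [-0.79, 2.21], [0.23, 2.52], [-1.04, 4.18], [0, 3.07], [-2.55, 2.55]. Speed limits (rad/s): [2.22, 2.22, 2.57, 3.14, 3.14, 3.14].

## Interface

Orientations are given as [roll, pitch, yaw] about the fixed x, y, z axes, in that order (R = Rz(yaw) Ry(pitch) Rx(roll)).
In Python, from station import * gives the robot as it stands. The module is installed in compiled form; this text tells all that it offers.
- The arm moves only by the tool send_rows, never from a script. Its argument "rows" is a list of rows, each an object of numbers: "dx", "dy", "dz": the shift along the tool's x, y, z in mm; "roll": the turn about the tool's z in degrees; "jaw": the closure, from -1 (fully open) to 1 (shut). In form: [{"dx": .., "dy": .., "dz": .., "roll": .., "jaw": ..}, ...]. A call has 1 to 12 rows; each row shifts and turns the commanded pose from where the row before left it, along the tool's axes as they then stand; what a row does not reach is not made up. A row lasts 1/12 s, in which the tool goes at most 41.7 mm and 7.16 degrees, less where a joint would pass 70% of its speed; a pose out of reach is approached as far as the arm can. A call is refused whole if a number of a shift passes 41.7 or a number of a turn 7.16, either way. A call with a gripper value outside its range is refused whole. The fingers move at their own pace and stop on an object; "force" is the grip in N (left out, the last holds). Time passes only in rows, so rows that do not move let the fingers close. It gives the time, the measured TCP pose, the force, the opening and the grip force at its end, in the units of the state.
- get_obs(): the state, without advancing time (a new reading comes with each control period).
- camera(name): name is "side" or "top"; returns a dict with "frame" (420x560x3 uint8, red, green, blue), "z_map" (420x560 float32, m along the optical axis (not along the pixel's ray), 0 where there is no reading), "camera_matrix" (3x3 intrinsics, pixels), "D" ([k1, k2, p1, p2, k3] as OpenCV has them; the pictures are not rectified), "rvec" (rotation vector, rad) and "tvec" (3), from world to camera coordinates, as OpenCV has them. Camera axes: x right, y down, z forward; pixel columns grow to the right and rows downward; lengths in m; the calibration is good to about 2 mm. A picture is of the moment at which its call begins.
- hand_in(): hands the job in; it is judged then, once.
The state is a dict: "time_s": time; "qpos": joint angles; "joint_vel": joint speeds; "tau": joint torques, N m; "ee_pos": TCP position; "eef_rot": TCP orientation; "force": force on the tool from outside, world axes, zero at the start; "moment": the same for the moment, N m; "grip_width": finger opening in m; "grip_force": force on a finger pad.
Only numpy, scipy, OpenCV 4.12 (cv2) and the standard library are available. Lean on these libraries where they do the work, as an engineer would, in place of code of your own. Each camera call takes 0.05 s, during which the arm holds its last target. There are 200 camera calls.

## Working session

There is one attempt and no reset: what is moved stays moved. The work goes in short steps, Python scripts to look and compute and a tool call to move; the robot and the scene stay as the last step left them, time stands still between calls to the robot, and variables do not carry over. Pictures are saved under pics/ and viewed, at most 10 in all, crops included, and the job is handed in when it is done.

Besides the shell and the picture viewer there is one more tool, called after "Emit:" as name(argument=value, ...) on one line, values as JSON. send_rows: Moves the arm, as the interface text tells. Its arguments: {"type":"object","properties":{"rows":{"type":"array"},"force":{"type":"number"}},"required":["rows"]}

```bash
mkdir -p pics; cat > h.py <<'E'
import numpy as np, cv2
from station import *
def shot(n):
    c=camera(n); return c
def cloud(c):
    h,w=c["z_map"].shape
    u,v=np.meshgrid(np.arange(w,dtype=np.float64),np.arange(h,dtype=np.float64))
    p=cv2.undistortPoints(np.stack([u,v],-1).reshape(-1,1,2),c["camera_matrix"],c["D"]).reshape(h,w,2)
    z=c["z_map"].astype(float)
    P=np.dstack([p[...,0]*z,p[...,1]*z,z])
    R=cv2.Rodrigues(np.array(c["rvec"],float))[0]
    W=(P-np.array(c["tvec"]).reshape(3))@R
    W[z==0]=np.nan
    return W
def save(c,name,crop=None,s=1):
    f=c["frame"][...,::-1]
    if crop: f=f[crop[1]:crop[3],crop[0]:crop[2]]
    f=cv2.resize(f,None,fx=s,fy=s,interpolation=cv2.INTER_CUBIC)
    cv2.imwrite("pics/"+name,f)
E
python3 - <<'E'
from h import *
import pickle
o=get_obs();print(o["time_s"],o["ee_pos"],o["eef_rot"],o["qpos"])
a=shot("top");b=shot("side")
pickle.dump((a,b),open("s0.pkl","wb"))
save(a,"top0.png",s=1.4);save(b,"side0.png",s=1.4)
for c in(a,b):
    R=cv2.Rodrigues(np.array(c["rvec"],float))[0];print(-R.T@np.array(c["tvec"]).ravel(),R[2])
E
```

```text
0.0 [0.22757688 0.50041582 0.20489336] [-3.14044686e+00 -5.10554350e-05  2.71478661e+00] [ 1.07736369e+00  3.00451999e-01  1.52158923e+00 -2.61551593e-05
  1.32069807e+00 -6.66201375e-02]
[ 0.49095785 -0.01721154  1.29239514] [ 0.09491498  0.01179915 -0.99541545]
[-0.10837918  1.0083882   0.91574816] [ 0.47920275 -0.68061429 -0.55419212]
```

View pics/top0.png

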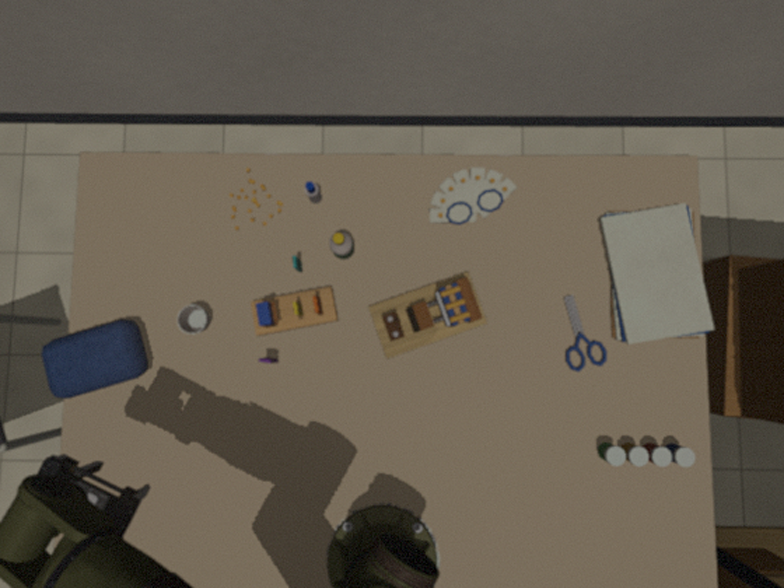

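View pics/side0.png

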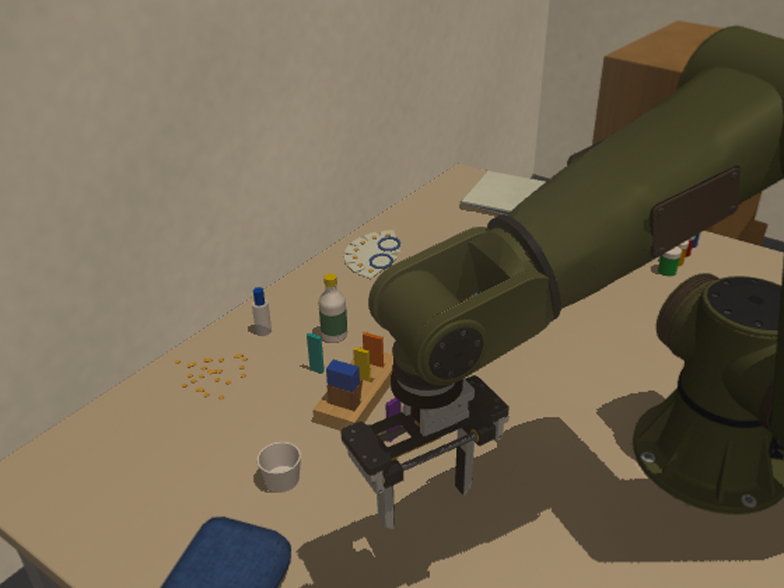

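Top view (shown at 1.4×): caddy at (295,310) with wedge head (265,313), yellow (297,308) and orange (317,303). Jig at (428,314). Glue (342,242), cup (193,319), scissors (583,345). Lookalikes: turquoise upright (297,262) and purple upright (268,357) are decoys. The yellow plate at (297,308), in the caddy, is the narrow shim. I'll check it in a crop.

```bash
python3 - <<'E'
from h import *
import pickle
a,b=pickle.load(open("s0.pkl","rb"))
save(a,"crop0.png",(170,185,355,260),s=4.3)
W=cloud(a)
np.set_printoptions(precision=4,suppress=True)
hsv=cv2.cvtColor(a["frame"],cv2.COLOR_RGB2HSV)
def blob(name,roi,m):
    k=np.zeros(m.shape,bool);x0,y0,x1,y1=roi;k[y0:y1,x0:x1]=m[y0:y1,x0:x1]
    P=W[k];z=np.nanmax(P[:,2]);T=P[P[:,2]>z-.012]
    r=cv2.minAreaRect((T[:,:2]*1000).astype(np.float32))
    print(name,k.sum(),len(T),z,T.mean(0),r)
H,S,V=[hsv[...,i].astype(int) for i in range(3)]
C=(175,195,245,245)
blob("wedge",(178,205,200,240),(H>100)&(H<130)&(S>110))
blob("yellow",(203,205,222,240),(H>18)&(H<35)&(S>170))
blob("orange",(215,205,238,240),(H<14)&(S>160))
for row in range(205,240,4): print(row,[ (int(round(z*1000))) for z in W[row,175:245,2]])
E
```

```text
wedge 124 118 0.11226931178278282 [0.5535 0.2635 0.1062] ((553.2935180664062, 263.3402099609375), (47.4435920715332, 22.831039428710938), 12.414005279541016)
yellow 20 16 0.09611184034896902 [0.5682 0.1969 0.0931] ((567.9410400390625, 197.20716857910156), (22.367605209350586, 4.770754814147949), 12.284449577331543)
orange 36 23 0.09689779002642629 [0.5751 0.1529 0.0926] ((574.9242553710938, 153.21998596191406), (34.843971252441406, 5.478928565979004), 12.426775932312012)
205 [-2, -1, 4, 0, 6, 5, 2, 5, 4, 4, 0, 1, 3, 2, 4, -3, 0, 2, -1, -2, 1, 4, 2, 2, 4, -1, -1, 2, -6, 2, 0, 1, 9, 2, -3, 4, 0, 2, 6, -3, 2, -1, -2, -1, 6, 1, 2, 0, 0, -3, 1, 6, 4, 4, 1, 1, -2, -3, 34, 33, 35, 27, 5, 3, -1, 3, 7, -3, 2, 1]
209 [3, 0, 1, -5, 3, 1, 0, -4, 4, -3, 4, 1, 5, 6, 4, -5, 1, 2, 0, -1, -2, 1, 4, -2, -1, -2, -1, 0, -1, 2, 0, 0, 5, 5, -2, 1, -2, 36, 34, 26, 30, 33, 31, 29, 36, 31, 33, 29, 30, 29, 35, 30, 30, 28, 31, 30, 29, 31, 35, 33, 31, 35, 21, 0, 6, 3, 2, 4, 5, 2]
213 [3, 3, -1, 6, -2, 1, -3, 5, 4, 0, 2, 2, 5, 1, -2, 5, 29, 28, 26, 33, 30, 29, 27, 30, 29, 29, 32, 27, 33, 32, 34, 33, 29, 30, 36, 31, 31, 33, 28, 34, 31, 29, 32, 30, 31, 32, 31, 31, 92, 94, 92, 72, 45, 8, 33, 32, 30, 35, 30, 30, 29, 33, 28, 1, 2, 0, 5, 1, 1, 5]
217 [0, 3, 1, 1, 34, 29, 27, 107, 106, 104, 104, 107, 106, 108, 109, 106, 97, 87, 73, 68, 69, 30, 27, 30, 30, 30, 34, 32, 34, 30, 32, 32, 36, 31, 95, 93, 94, 73, 56, 32, 28, 32, 29, 33, 30, 32, 30, 27, 29, 91, 94, 90, 68, 36, 35, 35, 30, 30, 30, 33, 28, 35, 32, 29, -3, 5, -5, 3, 0, 1]
221 [-1, 5, 2, 0, 2, 29, 34, 30, 107, 107, 109, 104, 106, 102, 106, 107, 102, 94, 82, 74, 68, 69, 31, 30, 34, 31, 32, 31, 32, 30, 29, 33, 30, 36, 35, 90, 96, 90, 67, 49, 25, 33, 34, 27, 35, 36, 25, 34, 33, 91, 93, 96, 81, 55, 29, 35, 30, 30, 33, 30, 30, 30, 27, 37, 26, 4, 0, 1, 1, -6]Traceback (most recent call last):
  File "<stdin>", line 18, in <module>
ValueError: cannot convert float NaN to integer
```

View pics/crop0.png

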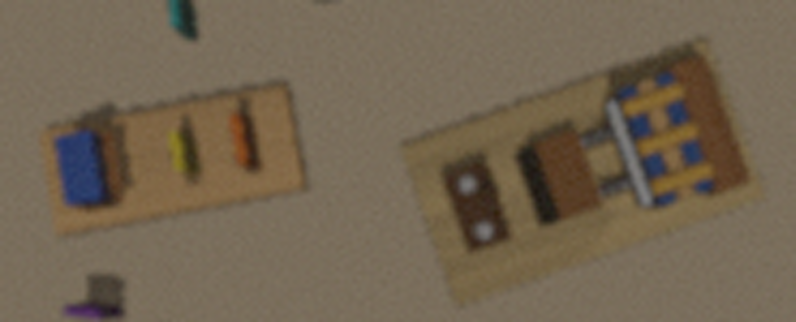

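The crop confirms the choice: wedge (80,167), yellow (180,152) and orange (242,140) in the caddy; purple and turquoise stand outside it. In the jig, the fence is at (475,205), the black jaw face at (535,185) and the plaque to the right. Next I'll measure the jig.

```bash
cat >> h.py <<'E'
def avg(name,n=6):
    cs=[camera(name) for _ in range(n)]
    c=dict(cs[0]); c["f"]=np.mean([k["frame"].astype(float) for k in cs],0)
    z=np.array([k["z_map"] for k in cs]);z[z==0]=np.nan
    c["z_map"]=np.nan_to_num(np.nanmedian(z,0)); c["frame"]=c["f"].astype(np.uint8); return c
def proj(c,P):
    return cv2.projectPoints(np.asarray(P,float).reshape(-1,3),np.array(c["rvec"],float),np.array(c["tvec"],float),c["camera_matrix"],c["D"])[0].reshape(-1,2)
def cast(c,uv,z):
    uv=np.asarray(uv,float).reshape(-1,1,2)
    p=cv2.undistortPoints(uv,c["camera_matrix"],c["D"]).reshape(-1,2)
    R=cv2.Rodrigues(np.array(c["rvec"],float))[0];o=-R.T@np.array(c["tvec"],float).ravel()
    d=np.c_[p,np.ones(len(p))]@R
    return o+d*((np.asarray(z)-o[2])/d[:,2])[:,None]
def samp(img,uv):
    uv=np.asarray(uv,np.float32).reshape(1,-1,2)
    return cv2.remap(img.astype(np.float32),uv[...,0].copy(),uv[...,1].copy(),cv2.INTER_LINEAR)[0]
E
python3 - <<'E'
from h import *
import pickle
np.set_printoptions(precision=4,suppress=True,linewidth=200)
a=avg("top",8);pickle.dump(a,open("top.pkl","wb"))
W=cloud(a)
m=np.zeros((420,560),np.uint8);m[185:262,255:355]=(W[185:262,255:355,2]>.009)
m=cv2.morphologyEx(m,cv2.MORPH_OPEN,np.ones((3,3)))
n,l,st,_=cv2.connectedComponentsWithStats(m);k=1+np.argmax(st[1:,4])
P=W[(l==k)]; low=P[P[:,2]<.022]
r=cv2.minAreaRect((low[:,:2]*1000).astype(np.float32));print(r)
hi=P[P[:,2]>.075];print(len(hi))
# intensity edges: cast board outline
cs,_=cv2.findContours((l==k).astype(np.uint8),cv2.RETR_EXTERNAL,cv2.CHAIN_APPROX_NONE)
q=cast(a,cs[0].reshape(-1,2),np.full(len(cs[0]),.015))
r2=cv2.minAreaRect((q[:,:2]*1000).astype(np.float32));print(r2)
# yaw-based profile
for nm,sel in (("fencetop",(P[:,2]>.045)&(P[:,2]<.062)),("spine",(P[:,2]>.08)&(P[:,2]<.095))):
    Q=P[sel];print(nm,len(Q),Q.mean(0))
E
```

```text
((559.0198974609375, -97.14488220214844), (129.92274475097656, 249.84010314941406), 20.007854461669922)
430
((558.92333984375, -97.11720275878906), (129.71063232421875, 249.66543579101562), 20.0333309173584)
fencetop 491 [ 0.5469 -0.0651  0.0556]
spine 424 [ 0.5764 -0.1462  0.0877]
```

```bash
cat >> h.py <<'E'
JY=np.deg2rad(20.0);JC=np.array([.5539,-.0830])
def J2W(p):
    p=np.atleast_2d(np.asarray(p,float));c,s=np.cos(JY),np.sin(JY)
    return np.c_[JC[0]+c*p[:,0]-s*p[:,1],JC[1]+s*p[:,0]+c*p[:,1],p[:,2]]
def W2J(p):
    p=np.atleast_2d(np.asarray(p,float));c,s=np.cos(JY),np.sin(JY);d=p[:,:2]-JC
    return np.c_[c*d[:,0]+s*d[:,1],-s*d[:,0]+c*d[:,1],p[:,2]]
E
python3 - <<'E'
from h import *
import pickle
np.set_printoptions(precision=1,suppress=True,linewidth=220)
a=pickle.load(open("top.pkl","rb"))
ys=np.arange(-.01,.105,.0015)
g=a["f"].mean(2)
for xs in (-.024,-.018,-.013,0,.013,.018,.024):
    v=samp(g,proj(a,J2W(np.c_[np.full(len(ys),xs),ys,np.full(len(ys),.015)])))
    print(xs);print(" ".join(f"{y*1000:.0f}:{t:.0f}" for y,t in zip(ys,v)))
W=W2J(cloud(a).reshape(-1,3))
for lo,hi in((.045,.063),(.08,.095)):
    Q=W[(abs(W[:,0])<.022)&(W[:,1]>-.02)&(W[:,1]<.11)&(W[:,2]>lo)&(W[:,2]<hi)]
    h=np.histogram(Q[:,1],np.arange(-.02,.112,.002));print(lo,list(zip((h[1]*1000).round().astype(int)[:-1],h[0])))
E
```

```text
-0.024
-10:62 -8:62 -7:61 -6:62 -4:62 -3:62 -1:63 0:64 2:64 3:63 5:62 6:61 8:58 9:56 11:51 12:46 14:40 15:36 17:32 18:31 20:31 21:33 23:35 24:40 26:50 27:61 29:74 30:86 32:92 33:96 35:98 36:98 38:97 39:97 41:97 42:97 44:98 45:97 47:94 48:90 50:81 51:73 53:62 54:51 56:45 57:43 59:44 60:48 62:50 63:57 65:62 66:67 68:74 69:76 71:74 72:70 74:62 75:55 77:50 78:48 80:48 81:50 83:55 84:65 86:76 87:84 89:92 90:96 92:97 93:98 95:98 96:98 98:98 99:97 101:97 102:98 104:98
-0.018
-10:62 -8:62 -7:63 -6:63 -4:63 -3:62 -1:62 0:62 2:62 3:62 5:61 6:60 8:59 9:54 11:49 12:43 14:36 15:32 17:31 18:30 20:30 21:30 23:34 24:38 26:48 27:60 29:73 30:82 32:90 33:92 35:93 36:93 38:93 39:93 41:94 42:94 44:93 45:93 47:89 48:85 50:77 51:65 53:53 54:48 56:43 57:44 59:47 60:55 62:69 63:84 65:97 66:108 68:110 69:112 71:109 72:103 74:95 75:80 77:66 78:57 80:49 81:49 83:53 84:60 86:71 87:81 89:87 90:93 92:94 93:94 95:94 96:94 98:94 99:94 101:94 102:95 104:95
-0.013
-10:63 -8:63 -7:62 -6:62 -4:61 -3:62 -1:62 0:63 2:63 3:63 5:63 6:62 8:59 9:55 11:49 12:43 14:37 15:33 17:30 18:30 20:31 21:31 23:32 24:40 26:50 27:61 29:73 
[... 5297 characters left out ...]
(np.int64(62), np.int64(4)), (np.int64(64), np.int64(3)), (np.int64(66), np.int64(0)), (np.int64(68), np.int64(0)), (np.int64(70), np.int64(0)), (np.int64(72), np.int64(0)), (np.int64(74), np.int64(0)), (np.int64(76), np.int64(0)), (np.int64(78), np.int64(0)), (np.int64(80), np.int64(0)), (np.int64(82), np.int64(0)), (np.int64(84), np.int64(0)), (np.int64(86), np.int64(0)), (np.int64(88), np.int64(0)), (np.int64(90), np.int64(0)), (np.int64(92), np.int64(0)), (np.int64(94), np.int64(0)), (np.int64(96), np.int64(0)), (np.int64(98), np.int64(0)), (np.int64(100), np.int64(0)), (np.int64(102), np.int64(0)), (np.int64(104), np.int64(0)), (np.int64(106), np.int64(0)), (np.int64(108), np.int64(0))]
```

```bash
python3 - <<'E'
from h import *
import pickle
np.set_printoptions(precision=4,suppress=True,linewidth=200)
a=pickle.load(open("top.pkl","rb"))
W=cloud(a)
m=np.zeros((420,560),np.uint8);m[195:248,172:250]=(W[195:248,172:250,2]>.015)
m=cv2.morphologyEx(m,cv2.MORPH_OPEN,np.ones((3,3)))
cs,_=cv2.findContours(m,cv2.RETR_EXTERNAL,cv2.CHAIN_APPROX_NONE);c=max(cs,key=cv2.contourArea)
q=cast(a,c.reshape(-1,2),np.full(len(c),.030));print(cv2.minAreaRect((q[:,:2]*1000).astype(np.float32)))
P=W[m>0];low=P[(P[:,2]>.022)&(P[:,2]<.038)]
r=cv2.minAreaRect((low[:,:2]*1000).astype(np.float32));print(r)
C=np.array(r[0])/1000;t=np.deg2rad(r[2] if r[1][0]<r[1][1] else r[2]-90);print(np.rad2deg(t))
d=P[:,:2]-C;X=np.cos(t)*d[:,0]+np.sin(t)*d[:,1];Y=-np.sin(t)*d[:,0]+np.cos(t)*d[:,1]
for lo,hi in((.085,.098),(.1,.115)):
    k=(P[:,2]>lo)&(P[:,2]<hi)
    for y0,y1 in((-.07,-.02),(-.02,.03),(.03,.1)):
        s=k&(Y>y0)&(Y<y1)
        if s.sum()>5: print(lo,s.sum(),X[s].min(),X[s].max(),Y[s].min(),Y[s].max(),np.median(P[s,2]))
# intensity / colour profile along caddy y at z=.092
hsv=cv2.cvtColor(a["frame"],cv2.COLOR_RGB2HSV)
ys=np.arange(-.06,.03,.0015)
for xo in(-.006,0,.006):
    p=np.c_[C[0]+np.cos(t)*xo-np.sin(t)*ys,C[1]+np.sin(t)*xo+np.cos(t)*ys,np.full(len(ys),.092)]
    v=samp(a["f"][...,0]-a["f"][...,2],proj(a,p));print(" ".join(f"{y*1000:.0f}:{k:.0f}" for y,k in zip(ys,v)))
k=m>0;b=(W[...,2]>.1)&k
# bystanders
for nm,px in(("glue",(244,173)),("cup",(138,228)),("turq",(212,188)),("purple",(191,256))):
    w=W[px[1]-8:px[1]+8,px[0]-8:px[0]+8].reshape(-1,3);w=w[w[:,2]>.02];print(nm,w.mean(0),w.max(0))
E
```

```text
((563.7233276367188, 213.01824951171875), (81.00961303710938, 191.1708221435547), 11.349754333496094)
((563.9166870117188, 213.5443115234375), (80.06869506835938, 189.76742553710938), 11.357177734375)
11.357177734375
0.085 35 -0.01875604802666802 0.016670007912661912 -0.06393037493192406 -0.05607653429661667 0.09283539683005472
0.085 27 -0.013473282235507842 0.01255133084543673 -0.019053039638780574 -0.010844915932287572 0.09249504976465439
0.085 18 -0.025102824408992384 0.02252764609422745 0.04020073520278687 0.052280333989399894 0.09125516149397833
0.1 149 -0.024643671257963896 0.024613228968667737 0.03999209076548313 0.06679117185142903 0.10591464585765806
-60:96 -58:86 -57:77 -55:68 -54:60 -52:59 -51:58 -49:58 -48:59 -46:59 -45:59 -43:58 -42:58 -40:58 -39:58 -37:58 -36:57 -34:56 -33:52 -31:48 -30:42 -28:37 -27:34 -25:32 -24:37 -22:42 -21:57 -19:73 -18:82 -16:91 -15:88 -13:81 -12:71 -10:61 -9:57 -7:57 -6:57 -4:57 -3:58 -1:58 0:58 2:58 3:58 5:58 6:58 8:57 9:57 11:58 12:59 14:58 15:57 17:55 18:53 20:48 21:40 23:38 24:37 26:40 27:45 29:49
-60:90 -58:84 -57:75 -55:65 -54:60 -52:58 -51
[... 233 characters left out ...]
 2:58 3:57 5:57 6:56 8:56 9:56 11:56 12:56 14:56 15:55 17:53 18:49 20:42 21:37 23:35 24:35 26:40 27:45 29:49
-60:91 -58:86 -57:74 -55:64 -54:61 -52:58 -51:57 -49:57 -48:58 -46:58 -45:58 -43:58 -42:58 -40:58 -39:58 -37:58 -36:57 -34:56 -33:53 -31:49 -30:43 -28:37 -27:34 -25:35 -24:39 -22:52 -21:65 -19:79 -18:91 -16:93 -15:93 -13:85 -12:76 -10:68 -9:60 -7:58 -6:57 -4:57 -3:57 -1:57 0:57 2:57 3:58 5:57 6:57 8:57 9:57 11:58 12:58 14:57 15:57 17:55 18:51 20:47 21:40 23:35 24:38 26:41 27:46 29:51
glue [0.7097 0.0982 0.1067] [0.7375 0.1229 0.1432]
cup [0.5468 0.4553 0.0342] [0.5687 0.4698 0.0526]
turq [0.6697 0.2031 0.0645] [0.6848 0.2076 0.0849]
purple [0.4507 0.2607 0.0686] [0.4554 0.2784 0.0844]
```

```bash
cat >> h.py <<'E'
from scipy.spatial.transform import Rotation as Ro
def go(x,y,z,ang):
    o=get_obs();R=Ro.from_euler("xyz",o["eef_rot"]).as_matrix();p=np.array(o["ee_pos"])
    cur=np.degrees(np.arctan2(R[1,1],R[0,1]));roll=-(ang-cur)
    R2=R@Ro.from_euler("z",roll,degrees=True).as_matrix()
    d=R2.T@(np.array([x,y,z])-p)*1000
    print("t",o["time_s"],"p",np.round(p,4),"ang %.2f"%cur,"roll %.2f"%roll,"after-roll shift",np.round(d,1),"F",np.round(o["force"],1),"w",round(o["grip_width"],4),"g",round(o["grip_force"],1))
    return d
CT=11.36
def C2W(x,y):
    t=np.radians(CT);return .5639+np.cos(t)*x-np.sin(t)*y,.2135+np.sin(t)*x+np.cos(t)*y
E
python3 -c "
from h import *
go(*C2W(0,-.015),.205,CT)"
```

```text
t 0.5 p [0.2277 0.5006 0.2054] ang 65.55 roll 54.19 after-roll shift [-362.7  273.1    0.4] F [0.1 0.1 0.3] w 0.0941 g 0.0
```

Emit:
send_rows(rows=[{"roll":6.8,"jaw":-1},{"roll":6.8,"jaw":-1},{"roll":6.8,"jaw":-1},{"roll":6.8,"jaw":-1},{"roll":6.8,"jaw":-1},{"roll":6.8,"jaw":-1},{"roll":6.8,"jaw":-1},{"roll":6.6,"jaw":-1},{"dx":-24,"dy":18,"jaw":-0.3},{"dx":-24,"dy":18,"jaw":-0.3},{"dx":-24,"dy":18,"jaw":-0.3},{"dx":-24,"dy":18,"jaw":-0.3}], force=20)

```text
invalid input at $.rows[0]: expected keys dx, dy, dz, roll, jaw
```

Emit:
send_rows(rows=[{"dx":-24,"dy":18,"jaw":-0.3},{"dx":-24,"dy":18,"jaw":-0.3},{"dx":-24,"dy":18,"jaw":-0.3},{"dx":-24,"dy":18,"jaw":-0.3},{"dx":-24,"dy":18,"jaw":-0.3},{"dx":-24,"dy":18,"jaw":-0.3},{"dx":-24,"dy":18,"jaw":-0.3},{"dx":-24,"dy":18,"jaw":-0.3},{"dx":-24,"dy":18,"jaw":-0.3},{"dx":-24,"dy":18,"jaw":-0.3},{"jaw":-0.3},{"jaw":-0.3}])

```text
invalid input at $.rows[0]: expected keys dx, dy, dz, roll, jaw
```

```bash
python3 -c "
from h import *
go(*C2W(0,-.015),.062,CT)"
```

```text
t 0.5 p [0.2277 0.5006 0.2054] ang 65.55 roll 54.19 after-roll shift [-362.7  273.1  143.4] F [0.1 0.1 0.3] w 0.0941 g 0.0
```

Emit:
send_rows(rows=[{"dx":0,"dy":0,"dz":0,"roll":6.8,"jaw":-1},{"dx":0,"dy":0,"dz":0,"roll":6.8,"jaw":-1},{"dx":0,"dy":0,"dz":0,"roll":6.8,"jaw":-1},{"dx":0,"dy":0,"dz":0,"roll":6.8,"jaw":-1},{"dx":0,"dy":0,"dz":0,"roll":6.8,"jaw":-1},{"dx":0,"dy":0,"dz":0,"roll":6.8,"jaw":-1},{"dx":0,"dy":0,"dz":0,"roll":6.8,"jaw":-1},{"dx":0,"dy":0,"dz":0,"roll":6.6,"jaw":-1},{"dx":-24,"dy":18,"dz":0,"roll":0,"jaw":-0.3},{"dx":-24,"dy":18,"dz":0,"roll":0,"jaw":-0.3},{"dx":-24,"dy":18,"dz":0,"roll":0,"jaw":-0.3},{"dx":-24,"dy":18,"dz":0,"roll":0,"jaw":-0.3}], force=20)

```text
time_s: 1.5
ee_pos: [0.3179, 0.4197, 0.2055]
eef_rot: [3.142, -0.0, 1.769]
force: [0.5, 0.2, 0.4]
grip_width: 0.0706
grip_force: 0.0
```

Emit:
send_rows(rows=[{"dx":-24,"dy":18,"dz":0,"roll":0,"jaw":-0.3},{"dx":-24,"dy":18,"dz":0,"roll":0,"jaw":-0.3},{"dx":-24,"dy":18,"dz":0,"roll":0,"jaw":-0.3},{"dx":-24,"dy":18,"dz":0,"roll":0,"jaw":-0.3},{"dx":-24,"dy":18,"dz":0,"roll":0,"jaw":-0.3},{"dx":-24,"dy":18,"dz":0,"roll":0,"jaw":-0.3},{"dx":-24,"dy":18,"dz":0,"roll":0,"jaw":-0.3},{"dx":-24,"dy":18,"dz":0,"roll":0,"jaw":-0.3},{"dx":-24,"dy":18,"dz":0,"roll":0,"jaw":-0.3},{"dx":-24,"dy":18,"dz":0,"roll":0,"jaw":-0.3},{"dx":0,"dy":0,"dz":0,"roll":0,"jaw":-0.3},{"dx":0,"dy":0,"dz":0,"roll":0,"jaw":-0.3}])

```text
time_s: 2.5
ee_pos: [0.5414, 0.2198, 0.205]
eef_rot: [-3.141, 0.0, 1.767]
force: [-0.3, -0.0, -0.2]
grip_width: 0.061
grip_force: 0.0
```

```bash
python3 -c "
from h import *
go(*C2W(0,-.015),.062,CT)"
```

```text
t 2.5 p [0.5414 0.2198 0.205 ] ang 11.23 roll -0.13 after-roll shift [-25.6  20.9 143. ] F [-0.3 -0.  -0.2] w 0.061 g 0.0
```

Fingers open to 61 mm, plenty for 28. Next, finish the shift and descend.

Emit:
send_rows(rows=[{"dx":-12.8,"dy":10.5,"dz":0,"roll":0,"jaw":-0.3},{"dx":-12.8,"dy":10.4,"dz":0,"roll":0,"jaw":-0.3},{"dx":0,"dy":0,"dz":20,"roll":0,"jaw":-0.3},{"dx":0,"dy":0,"dz":20,"roll":0,"jaw":-0.3},{"dx":0,"dy":0,"dz":20,"roll":0,"jaw":-0.3},{"dx":0,"dy":0,"dz":20,"roll":0,"jaw":-0.3},{"dx":0,"dy":0,"dz":20,"roll":0,"jaw":-0.3},{"dx":0,"dy":0,"dz":20,"roll":0,"jaw":-0.3},{"dx":0,"dy":0,"dz":15,"roll":0,"jaw":-0.3},{"dx":0,"dy":0,"dz":8,"roll":0,"jaw":-0.3},{"dx":0,"dy":0,"dz":0,"roll":0,"jaw":-0.3},{"dx":0,"dy":0,"dz":0,"roll":0,"jaw":-0.3}])

```text
time_s: 3.5
ee_pos: [0.5665, 0.2002, 0.063]
eef_rot: [3.141, -0.0, 1.769]
force: [-0.3, 0.2, -0.2]
grip_width: 0.061
grip_force: 0.0
```

```bash
python3 - <<'E'
from h import *
go(*C2W(0,-.015),.062,CT)
b=camera("side");save(b,"side1.png",(200,180,400,330),s=4)
E
```

```text
t 3.5 p [0.5665 0.2002 0.063 ] ang 11.38 roll 0.02 after-roll shift [-1.4  0.1  1. ] F [-0.3  0.2 -0.2] w 0.061 g 0.0
```

View pics/side1.png

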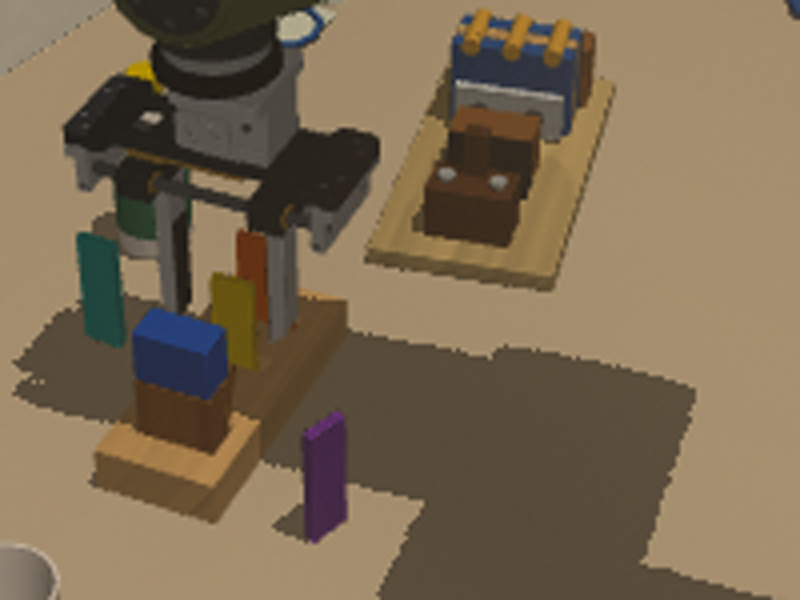

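The fingers at (175,250) and (285,280) straddle the yellow shim (235,320), and nothing else is touched. Grip and lift.

Emit:
send_rows(rows=[{"dx":-1.4,"dy":0,"dz":1,"roll":0,"jaw":-0.3},{"dx":0,"dy":0,"dz":0,"roll":0,"jaw":1},{"dx":0,"dy":0,"dz":0,"roll":0,"jaw":1},{"dx":0,"dy":0,"dz":0,"roll":0,"jaw":1},{"dx":0,"dy":0,"dz":0,"roll":0,"jaw":1},{"dx":0,"dy":0,"dz":0,"roll":0,"jaw":1},{"dx":0,"dy":0,"dz":0,"roll":0,"jaw":1},{"dx":0,"dy":0,"dz":0,"roll":0,"jaw":1}], force=25)

```text
time_s: 4.22
ee_pos: [0.5667, 0.1985, 0.0615]
eef_rot: [3.142, -0.0, 1.769]
force: [0.3, 0.2, -0.0]
grip_width: 0.0275
grip_force: 25.0
```

Emit:
send_rows(rows=[{"dx":0,"dy":0,"dz":-8,"roll":0,"jaw":1},{"dx":0,"dy":0,"dz":-15,"roll":0,"jaw":1},{"dx":0,"dy":0,"dz":-20,"roll":0,"jaw":1},{"dx":0,"dy":0,"dz":-20,"roll":0,"jaw":1},{"dx":0,"dy":0,"dz":-20,"roll":0,"jaw":1},{"dx":0,"dy":0,"dz":-17,"roll":0,"jaw":1},{"dx":0,"dy":0,"dz":0,"roll":0,"jaw":1},{"dx":0,"dy":0,"dz":0,"roll":0,"jaw":1}])

```text
time_s: 4.88
ee_pos: [0.5669, 0.1985, 0.1621]
eef_rot: [3.14, -0.0, 1.769]
force: [-0.8, 0.5, -1.4]
grip_width: 0.0279
grip_force: 25.0
```

```bash
python3 - <<'E'
from h import *
yf=.0525
go(*J2W([0,yf-4e-3-4e-3,.16])[0],20)
E
```

```text
t 4.8833 p [0.5669 0.1985 0.1621] ang 11.35 roll -8.65 after-roll shift [-215.6 -108.5    2. ] F [-0.8  0.5 -1.4] w 0.0279 g 25.0
```

Emit:
send_rows(rows=[{"dx":0,"dy":0,"dz":0,"roll":-4.3,"jaw":1},{"dx":0,"dy":0,"dz":0,"roll":-4.35,"jaw":1},{"dx":-24,"dy":-12,"dz":0,"roll":0,"jaw":1},{"dx":-24,"dy":-12,"dz":0,"roll":0,"jaw":1},{"dx":-24,"dy":-12,"dz":0,"roll":0,"jaw":1},{"dx":-24,"dy":-12,"dz":0,"roll":0,"jaw":1},{"dx":-24,"dy":-12,"dz":0,"roll":0,"jaw":1},{"dx":-24,"dy":-12,"dz":0,"roll":0,"jaw":1},{"dx":-24,"dy":-12,"dz":0,"roll":0,"jaw":1},{"dx":-24,"dy":-12,"dz":0,"roll":0,"jaw":1},{"dx":-23.6,"dy":-12.5,"dz":0,"roll":0,"jaw":1},{"dx":0,"dy":0,"dz":0,"roll":0,"jaw":1}])

```text
time_s: 5.88
ee_pos: [0.5373, -0.0447, 0.1601]
eef_rot: [-3.139, -0.0, 1.917]
force: [-0.2, 0.8, -0.5]
grip_width: 0.0278
grip_force: 25.0
```

Emit:
send_rows(rows=[{"dx":0,"dy":0,"dz":0,"roll":0,"jaw":1},{"dx":0,"dy":0,"dz":0,"roll":0,"jaw":1}])

```text
time_s: 6.05
ee_pos: [0.5382, -0.0407, 0.1607]
eef_rot: [-3.141, -0.001, 1.92]
force: [0.7, 0.4, 0.2]
grip_width: 0.0276
grip_force: 25.0
```

```bash
python3 - <<'E'
from h import *
import pickle
yf=.0525
go(*J2W([0,yf-8e-3,.072])[0],20)
a=avg("top",4);b=avg("side",2)
W=cloud(b);hsv=cv2.cvtColor(b["frame"],cv2.COLOR_RGB2HSV)
k=(hsv[...,0]>18)&(hsv[...,0]<35)&(hsv[...,1]>170)&(hsv[...,2]>60)
P=W2J(W[k]);P=P[(abs(P[:,0])<.06)&(abs(P[:,1]-.04)<.06)]
print(len(P),np.nanmean(P,0),np.nanpercentile(P,[3,97],axis=0))
save(b,"side2.png",(270,90,420,220),s=4.6)
E
```

```text
t 6.05 p [ 0.5382 -0.0407  0.1607] ang 19.99 roll -0.01 after-roll shift [-0.6  0.4 88.7] F [0.7 0.4 0.2] w 0.0276 g 25.0
265 [-0.00025265  0.04592962  0.1526808 ] [[-0.01286453  0.04261532  0.11380426]
 [ 0.01234203  0.04939883  0.19142205]]h.py:24: RuntimeWarning: All-NaN slice encountered
  c["z_map"]=np.nan_to_num(np.nanmedian(z,0)); c["frame"]=c["f"].astype(np.uint8); return c
```

View pics/side2.png

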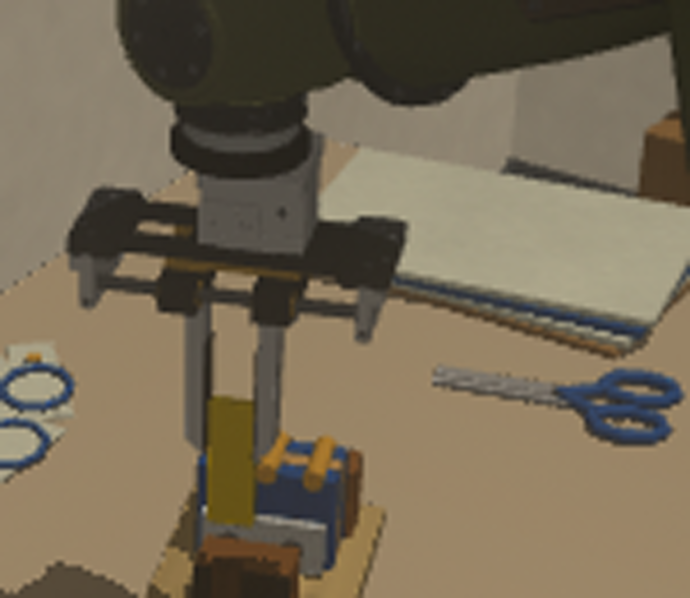

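Emit:
send_rows(rows=[{"dx":0,"dy":0,"dz":15,"roll":0,"jaw":1},{"dx":0,"dy":0,"dz":18,"roll":0,"jaw":1},{"dx":0,"dy":0,"dz":18,"roll":0,"jaw":1},{"dx":0,"dy":0,"dz":18,"roll":0,"jaw":1},{"dx":0,"dy":0,"dz":12,"roll":0,"jaw":1},{"dx":0,"dy":0,"dz":8,"roll":0,"jaw":1},{"dx":0,"dy":0,"dz":2,"roll":0,"jaw":1},{"dx":0,"dy":0,"dz":0,"roll":0,"jaw":1},{"dx":0,"dy":0,"dz":0,"roll":0,"jaw":1}])

```text
time_s: 7.1
ee_pos: [0.5389, -0.0413, 0.0712]
eef_rot: [3.141, 0.0, 1.92]
force: [-0.3, 0.2, -0.8]
grip_width: 0.0279
grip_force: 25.0
```

Emit:
send_rows(rows=[{"dx":1.0,"dy":0,"dz":0,"roll":0,"jaw":1},{"dx":1.0,"dy":0,"dz":0,"roll":0,"jaw":1},{"dx":1.0,"dy":0,"dz":0,"roll":0,"jaw":1},{"dx":0,"dy":0,"dz":0,"roll":0,"jaw":1},{"dx":0,"dy":0,"dz":0,"roll":0,"jaw":1}])

```text
time_s: 7.52
ee_pos: [0.5374, -0.0384, 0.0706]
eef_rot: [3.141, 0.0, 1.92]
force: [0.1, 0.4, -0.2]
grip_width: 0.0278
grip_force: 25.0
```

```bash
python3 - <<'E'
from h import *
o=get_obs();print(W2J(o["ee_pos"]),o["force"],o["moment"])
E
```

```text
[[-0.000204    0.04754473  0.07062481]] [ 0.11497525  0.43296856 -0.22852623] [-0.08265741  0.05673518  0.01213345]
```

Emit:
send_rows(rows=[{"dx":1.0,"dy":0,"dz":0,"roll":0,"jaw":1},{"dx":0,"dy":0,"dz":0,"roll":0,"jaw":1},{"dx":1.0,"dy":0,"dz":0,"roll":0,"jaw":1},{"dx":0,"dy":0,"dz":0,"roll":0,"jaw":1},{"dx":0,"dy":0,"dz":0,"roll":0,"jaw":1}])

```text
time_s: 7.93
ee_pos: [0.5368, -0.0367, 0.0705]
eef_rot: [3.142, 0.0, 1.92]
force: [0.5, -1.9, -1.4]
grip_width: 0.0279
grip_force: 25.0
```

```bash
python3 - <<'E'
from h import *
o=get_obs();print(W2J(o["ee_pos"]),o["force"],o["moment"])
E
```

```text
[[-0.00025962  0.04936696  0.07045403]] [ 0.51129768 -1.91779722 -1.35961702] [-0.3892582  -0.09652909 -0.0751002 ]
```

Emit:
send_rows(rows=[{"dx":-0.5,"dy":0,"dz":0,"roll":0,"jaw":1},{"dx":0,"dy":0,"dz":2,"roll":0,"jaw":1},{"dx":0,"dy":0,"dz":1,"roll":0,"jaw":1},{"dx":0,"dy":0,"dz":0.7,"roll":0,"jaw":1},{"dx":0,"dy":0,"dz":0,"roll":0,"jaw":1},{"dx":0,"dy":0,"dz":0,"roll":0,"jaw":1}])

```text
time_s: 8.43
ee_pos: [0.5369, -0.037, 0.0667]
eef_rot: [-3.141, -0.0, 1.92]
force: [0.6, 0.0, 0.3]
grip_width: 0.0278
grip_force: 25.0
```

Emit:
send_rows(rows=[{"dx":0,"dy":0,"dz":0.6,"roll":0,"jaw":1},{"dx":0,"dy":0,"dz":0,"roll":0,"jaw":1},{"dx":0,"dy":0,"dz":0,"roll":0,"jaw":1}])

```text
time_s: 8.68
ee_pos: [0.537, -0.037, 0.0665]
eef_rot: [3.141, 0.0, 1.92]
force: [-2.2, -0.1, 5.0]
grip_width: 0.0277
grip_force: 25.0
```

Contact with the board, 5 N. Release and lift.

Emit:
send_rows(rows=[{"dx":0,"dy":0,"dz":-0.5,"roll":0,"jaw":0.2},{"dx":0,"dy":0,"dz":0,"roll":0,"jaw":0.0},{"dx":0,"dy":0,"dz":0,"roll":0,"jaw":-0.2},{"dx":0,"dy":0,"dz":0,"roll":0,"jaw":-0.2},{"dx":0,"dy":0,"dz":0,"roll":0,"jaw":-0.2},{"dx":0,"dy":0,"dz":-5,"roll":0,"jaw":-0.2},{"dx":0,"dy":0,"dz":-15,"roll":0,"jaw":-0.3},{"dx":0,"dy":0,"dz":-25,"roll":0,"jaw":-0.3},{"dx":0,"dy":0,"dz":-30,"roll":0,"jaw":-0.3},{"dx":0,"dy":0,"dz":-20,"roll":0,"jaw":-0.3},{"dx":0,"dy":0,"dz":0,"roll":0,"jaw":-0.3},{"dx":0,"dy":0,"dz":0,"roll":0,"jaw":-0.3}])

```text
time_s: 9.68
ee_pos: [0.5372, -0.0371, 0.1626]
eef_rot: [3.14, 0.001, 1.92]
force: [-0.1, -0.5, 0.3]
grip_width: 0.0614
grip_force: 0.0
```

```bash
python3 - <<'E'
from h import *
go(*C2W(0,-.060),.162,CT)
b=avg("side",2)
W=cloud(b);hsv=cv2.cvtColor(b["frame"],cv2.COLOR_RGB2HSV)
k=(hsv[...,0]>18)&(hsv[...,0]<35)&(hsv[...,1]>170)&(hsv[...,2]>60)
P=W2J(W[k]);P=P[(abs(P[:,0])<.03)&(abs(P[:,1]-.04)<.03)]
print(len(P),np.nanmean(P,0),np.nanpercentile(P,[3,97],axis=0))
E
```

```text
t 9.6833 p [ 0.5372 -0.0371  0.1626] ang 20.00 roll 8.64 after-roll shift [180.4  75.5   0.6] F [-0.1 -0.5  0.3] w 0.0614 g 0.0
67 [-0.00162218  0.04900213  0.08489937] [[-0.01502262  0.04450216  0.05632852]
 [ 0.01197725  0.05302337  0.09768383]]h.py:24: RuntimeWarning: All-NaN slice encountered
  c["z_map"]=np.nan_to_num(np.nanmedian(z,0)); c["frame"]=c["f"].astype(np.uint8); return c
```

Narrow shim is standing (top at 0.097). Now the wide one.

Emit:
send_rows(rows=[{"dx":0,"dy":0,"dz":0,"roll":4.3,"jaw":-0.3},{"dx":0,"dy":0,"dz":0,"roll":4.34,"jaw":-0.3},{"dx":22.5,"dy":9.4,"dz":0,"roll":0,"jaw":-0.3},{"dx":22.5,"dy":9.4,"dz":0,"roll":0,"jaw":-0.3},{"dx":22.5,"dy":9.4,"dz":0,"roll":0,"jaw":-0.3},{"dx":22.5,"dy":9.4,"dz":0,"roll":0,"jaw":-0.3},{"dx":22.5,"dy":9.4,"dz":0,"roll":0,"jaw":-0.3},{"dx":22.5,"dy":9.4,"dz":0,"roll":0,"jaw":-0.3},{"dx":22.5,"dy":9.4,"dz":0,"roll":0,"jaw":-0.3},{"dx":22.5,"dy":9.4,"dz":0,"roll":0,"jaw":-0.3},{"dx":0,"dy":0,"dz":0,"roll":0,"jaw":-0.3},{"dx":0,"dy":0,"dz":0,"roll":0,"jaw":-0.3}])

```text
time_s: 10.78
ee_pos: [0.5746, 0.1549, 0.1602]
eef_rot: [-3.139, 0.0, 1.771]
force: [1.1, -0.1, 0.6]
grip_width: 0.0611
grip_force: 0.0
```

```bash
python3 -c "
from h import *
go(*C2W(0,-.060),.062,CT)"
```

```text
t 10.7833 p [0.5746 0.1549 0.1602] ang 11.45 roll 0.09 after-roll shift [-0.4  1.2 98.2] F [ 1.1 -0.1  0.6] w 0.0611 g 0.0
```

Emit:
send_rows(rows=[{"dx":-0.4,"dy":0.8,"dz":15,"roll":0,"jaw":-0.3},{"dx":0,"dy":0,"dz":20,"roll":0,"jaw":-0.3},{"dx":0,"dy":0,"dz":20,"roll":0,"jaw":-0.3},{"dx":0,"dy":0,"dz":20,"roll":0,"jaw":-0.3},{"dx":0,"dy":0,"dz":15,"roll":0,"jaw":-0.3},{"dx":0,"dy":0,"dz":9,"roll":0,"jaw":-0.3},{"dx":0,"dy":0,"dz":0,"roll":0,"jaw":-0.3},{"dx":0,"dy":0,"dz":0,"roll":0,"jaw":1},{"dx":0,"dy":0,"dz":0,"roll":0,"jaw":1},{"dx":0,"dy":0,"dz":0,"roll":0,"jaw":1},{"dx":0,"dy":0,"dz":0,"roll":0,"jaw":1},{"dx":0,"dy":0,"dz":0,"roll":0,"jaw":1}])

```text
time_s: 11.78
ee_pos: [0.5764, 0.1541, 0.0634]
eef_rot: [3.14, 0.0, 1.769]
force: [-0.7, -0.2, 3.5]
grip_width: 0.038
grip_force: 24.9
```

```bash
python3 -c "
from h import *
go(*C2W(0,-.060),.062,CT)"
```

```text
t 11.7833 p [0.5764 0.1541 0.0634] ang 11.36 roll -0.00 after-roll shift [ 0.7 -0.5  1.4] F [-0.7 -0.2  3.5] w 0.038 g 24.9
```

Emit:
send_rows(rows=[{"dx":0,"dy":0,"dz":-8,"roll":0,"jaw":1},{"dx":0,"dy":0,"dz":-15,"roll":0,"jaw":1},{"dx":0,"dy":0,"dz":-20,"roll":0,"jaw":1},{"dx":0,"dy":0,"dz":-20,"roll":0,"jaw":1},{"dx":0,"dy":0,"dz":-20,"roll":0,"jaw":1},{"dx":0,"dy":0,"dz":-17,"roll":0,"jaw":1},{"dx":0,"dy":0,"dz":0,"roll":-4.3,"jaw":1},{"dx":0,"dy":0,"dz":0,"roll":-4.34,"jaw":1},{"dx":0,"dy":0,"dz":0,"roll":0,"jaw":1}])

```text
time_s: 12.53
ee_pos: [0.576, 0.154, 0.1635]
eef_rot: [3.141, 0.0, 1.923]
force: [-0.1, 0.9, -1.1]
grip_width: 0.0383
grip_force: 24.9
```

```bash
python3 -c "
from h import *
go(*J2W([0,.038,.165])[0],20)"
```

```text
t 12.5333 p [0.576  0.154  0.1635] ang 20.20 roll 0.20 after-roll shift [-177.2 -101.9   -1.5] F [-0.1  0.9 -1.1] w 0.0383 g 24.9
```

Emit:
send_rows(rows=[{"dx":-22.2,"dy":-12.8,"dz":0,"roll":0.1,"jaw":1},{"dx":-22.2,"dy":-12.8,"dz":0,"roll":0,"jaw":1},{"dx":-22.2,"dy":-12.8,"dz":0,"roll":0,"jaw":1},{"dx":-22.2,"dy":-12.8,"dz":0,"roll":0,"jaw":1},{"dx":-22.2,"dy":-12.8,"dz":0,"roll":0,"jaw":1},{"dx":-22.2,"dy":-12.8,"dz":0,"roll":0,"jaw":1},{"dx":-22.2,"dy":-12.7,"dz":0,"roll":0,"jaw":1},{"dx":-21.8,"dy":-12.4,"dz":0,"roll":0,"jaw":1},{"dx":0,"dy":0,"dz":0,"roll":0,"jaw":1},{"dx":0,"dy":0,"dz":0,"roll":0,"jaw":1},{"dx":0,"dy":0,"dz":0,"roll":0,"jaw":1}])

```text
time_s: 13.45
ee_pos: [0.5406, -0.0468, 0.1628]
eef_rot: [3.141, -0.0, 1.917]
force: [-0.8, -0.4, -0.8]
grip_width: 0.0378
grip_force: 24.9
```

```bash
python3 - <<'E'
from h import *
go(*J2W([0,.038,.0715])[0],20)
b=avg("side",2)
W=cloud(b);hsv=cv2.cvtColor(b["frame"],cv2.COLOR_RGB2HSV)
for lo,hi in((18,35),(4,15)):
    k=(hsv[...,0]>=lo)&(hsv[...,0]<hi)&(hsv[...,1]>170)&(hsv[...,2]>60)
    P=W2J(W[k]);P=P[(abs(P[:,0])<.03)&(abs(P[:,1]-.04)<.03)&(P[:,2]>.05)]
    print(len(P),np.nanmean(P,0),np.nanpercentile(P,[3,97],axis=0))
save(b,"side3.png",(270,110,420,240),s=4.6)
E
```

```text
t 13.45 p [ 0.5406 -0.0468  0.1628] ang 19.81 roll -0.19 after-roll shift [-0.6  0.1 91.3] F [-0.8 -0.4 -0.8] w 0.0378 g 24.9
70 [-0.00198287  0.04876814  0.08449522] [[-0.01486583  0.04416432  0.05753503]
 [ 0.01239408  0.0534913   0.09784265]]
362 [-0.00058878  0.03967114  0.15213297] [[-0.01917521  0.0357948   0.11340008]
 [ 0.01676006  0.04315045  0.19079558]]h.py:24: RuntimeWarning: All-NaN slice encountered
  c["z_map"]=np.nan_to_num(np.nanmedian(z,0)); c["frame"]=c["f"].astype(np.uint8); return c
```

View pics/side3.png

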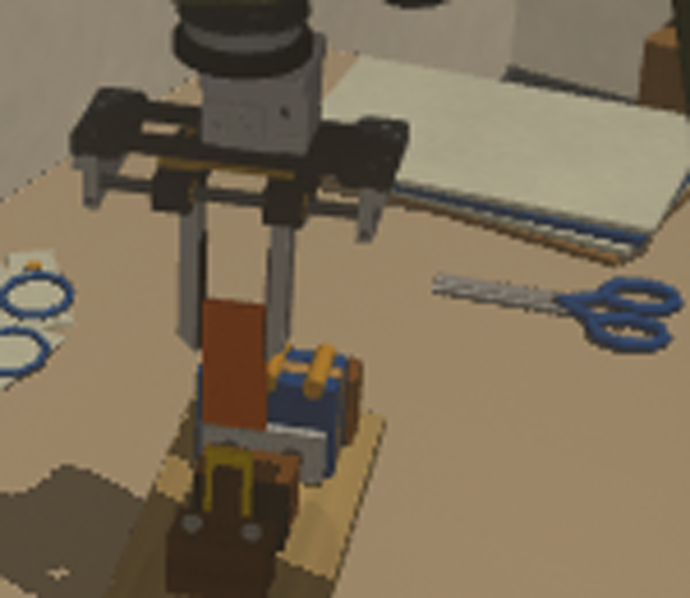

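Emit:
send_rows(rows=[{"dx":0,"dy":0,"dz":15,"roll":-0.2,"jaw":1},{"dx":0,"dy":0,"dz":18,"roll":0,"jaw":1},{"dx":0,"dy":0,"dz":18,"roll":0,"jaw":1},{"dx":0,"dy":0,"dz":18,"roll":0,"jaw":1},{"dx":0,"dy":0,"dz":12,"roll":0,"jaw":1},{"dx":0,"dy":0,"dz":8,"roll":0,"jaw":1},{"dx":0,"dy":0,"dz":2,"roll":0,"jaw":1},{"dx":0,"dy":0,"dz":0,"roll":0,"jaw":1},{"dx":0,"dy":0,"dz":0,"roll":0,"jaw":1}])

```text
time_s: 14.3
ee_pos: [0.541, -0.0472, 0.0724]
eef_rot: [3.141, 0.001, 1.922]
force: [0.4, -0.0, -0.3]
grip_width: 0.0379
grip_force: 24.9
```

Emit:
send_rows(rows=[{"dx":1.0,"dy":0,"dz":0,"roll":0,"jaw":1},{"dx":0,"dy":0,"dz":0,"roll":0,"jaw":1},{"dx":0.7,"dy":0,"dz":0,"roll":0,"jaw":1},{"dx":0,"dy":0,"dz":0,"roll":0,"jaw":1},{"dx":0,"dy":0,"dz":0,"roll":0,"jaw":1}])

```text
time_s: 14.72
ee_pos: [0.54, -0.0457, 0.0718]
eef_rot: [3.141, 0.0, 1.922]
force: [-0.1, -0.3, -0.3]
grip_width: 0.0378
grip_force: 24.9
```

```bash
python3 - <<'E'
from h import *
o=get_obs();print(W2J(o["ee_pos"]),o["force"],o["moment"])
E
```

```text
[[-0.00027523  0.03978891  0.07182933]] [-0.12575083 -0.26465772 -0.25119696] [-0.02558999  0.06074599 -0.04420307]
```

Emit:
send_rows(rows=[{"dx":0.8,"dy":0,"dz":0,"roll":0,"jaw":1},{"dx":0,"dy":0,"dz":1,"roll":0,"jaw":1},{"dx":0,"dy":0,"dz":1,"roll":0,"jaw":1},{"dx":0,"dy":0,"dz":0.7,"roll":0,"jaw":1},{"dx":0,"dy":0,"dz":0,"roll":0,"jaw":1},{"dx":0,"dy":0,"dz":0,"roll":0,"jaw":1}])

```text
time_s: 15.22
ee_pos: [0.5397, -0.045, 0.0689]
eef_rot: [-3.141, -0.0, 1.922]
force: [0.3, -0.3, -0.9]
grip_width: 0.0377
grip_force: 24.9
```

Emit:
send_rows(rows=[{"dx":0,"dy":0,"dz":0.6,"roll":0,"jaw":1},{"dx":0,"dy":0,"dz":0,"roll":0,"jaw":1},{"dx":0,"dy":0,"dz":0,"roll":0,"jaw":1}])

```text
time_s: 15.47
ee_pos: [0.5398, -0.045, 0.0684]
eef_rot: [3.141, 0.0, 1.922]
force: [-0.1, 0.5, 1.7]
grip_width: 0.0375
grip_force: 24.9
```

Emit:
send_rows(rows=[{"dx":0,"dy":0,"dz":0.2,"roll":0,"jaw":0.1},{"dx":0,"dy":0,"dz":0,"roll":0,"jaw":0.0},{"dx":0,"dy":0,"dz":0,"roll":0,"jaw":-0.2},{"dx":0,"dy":0,"dz":0,"roll":0,"jaw":-0.3},{"dx":0,"dy":0,"dz":0,"roll":0,"jaw":-0.4},{"dx":0,"dy":0,"dz":-5,"roll":0,"jaw":-0.5},{"dx":0,"dy":0,"dz":-15,"roll":0,"jaw":-0.5},{"dx":0,"dy":0,"dz":-25,"roll":0,"jaw":-0.5},{"dx":0,"dy":0,"dz":-30,"roll":0,"jaw":-0.5},{"dx":0,"dy":0,"dz":-20,"roll":0,"jaw":-0.5},{"dx":0,"dy":0,"dz":0,"roll":0,"jaw":-0.5},{"dx":0,"dy":0,"dz":0,"roll":0,"jaw":-0.5}])

```text
time_s: 16.47
ee_pos: [0.54, -0.045, 0.1642]
eef_rot: [3.14, 0.001, 1.922]
force: [-1.3, 0.3, -0.5]
grip_width: 0.0708
grip_force: 0.0
```

```bash
python3 - <<'E'
from h import *
go(*C2W(0,.0534),.165,CT)
a=avg("top",3);b=avg("side",2)
for c in(a,b):
  W=cloud(c);hsv=cv2.cvtColor(c["frame"],cv2.COLOR_RGB2HSV)
  for lo,hi in((18,35),(2,15)):
    k=(hsv[...,0]>=lo)&(hsv[...,0]<hi)&(hsv[...,1]>160)&(hsv[...,2]>60)
    P=W2J(W[k]);P=P[(abs(P[:,0])<.03)&(abs(P[:,1]-.04)<.03)&(P[:,2]>.05)]
    if len(P):print(len(P),np.nanmean(P,0),np.nanpercentile(P,[3,97],axis=0))
save(b,"side4.png",(290,170,380,240),s=7)
E
```

```text
t 16.4667 p [ 0.54   -0.045   0.1642] ang 20.10 roll 8.74 after-roll shift [302.1  74.3  -0.9] F [-1.3  0.3 -0.5] w 0.0708 g 0.0
80 [-0.00323762  0.04884064  0.08179422] [[-0.01502591  0.04408075  0.0557367 ]
 [ 0.01208219  0.05241112  0.09731862]]
54 [-0.01190893  0.04071438  0.08314068] [[-0.0211224   0.03652963  0.05528427]
 [ 0.01458021  0.04480819  0.09784933]]h.py:24: RuntimeWarning: All-NaN slice encountered
  c["z_map"]=np.nan_to_num(np.nanmedian(z,0)); c["frame"]=c["f"].astype(np.uint8); return c
```

View pics/side4.png

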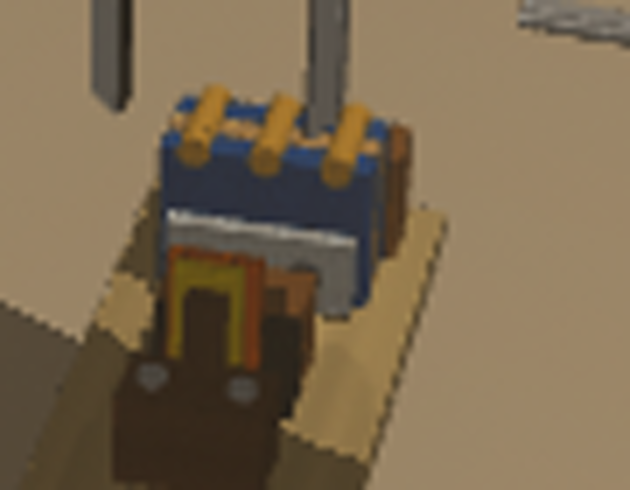

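Both shims stand nested: orange (215,300) and yellow (205,300), in front of the spine. Now the wedge.

Emit:
send_rows(rows=[{"dx":0,"dy":0,"dz":0,"roll":4.4,"jaw":-0.6},{"dx":0,"dy":0,"dz":0,"roll":4.34,"jaw":-0.6},{"dx":30.2,"dy":7.4,"dz":0,"roll":0,"jaw":-0.6},{"dx":30.2,"dy":7.4,"dz":0,"roll":0,"jaw":-0.6},{"dx":30.2,"dy":7.4,"dz":0,"roll":0,"jaw":-0.6},{"dx":30.2,"dy":7.4,"dz":0,"roll":0,"jaw":-0.6},{"dx":30.2,"dy":7.4,"dz":0,"roll":0,"jaw":-0.6},{"dx":30.2,"dy":7.4,"dz":0,"roll":0,"jaw":-0.6},{"dx":30.2,"dy":7.4,"dz":0,"roll":0,"jaw":-0.6},{"dx":30.2,"dy":7.4,"dz":0,"roll":0,"jaw":-0.6},{"dx":30.2,"dy":7.4,"dz":0,"roll":0,"jaw":-0.6},{"dx":30.2,"dy":7.7,"dz":0,"roll":0,"jaw":-0.6}])

```text
time_s: 17.72
ee_pos: [0.5527, 0.2673, 0.1624]
eef_rot: [-3.14, 0.0, 1.769]
force: [0.7, -1.0, 0.2]
grip_width: 0.0752
grip_force: 0.0
```

Emit:
send_rows(rows=[{"dx":0,"dy":0,"dz":0,"roll":0,"jaw":-0.6},{"dx":0,"dy":0,"dz":0,"roll":0,"jaw":-0.6},{"dx":0,"dy":0,"dz":0,"roll":0,"jaw":-0.6}])

```text
time_s: 17.97
ee_pos: [0.5529, 0.2652, 0.1624]
eef_rot: [-3.14, 0.0, 1.769]
force: [0.1, -0.7, -0.7]
grip_width: 0.0753
grip_force: 0.0
```

```bash
python3 -c "
from h import *
go(*C2W(0,.0534),.068,CT)"
```

```text
t 17.9667 p [0.5529 0.2652 0.1624] ang 11.36 roll -0.00 after-roll shift [ 0.6  0.7 94.4] F [ 0.1 -0.7 -0.7] w 0.0753 g 0.0
```

Emit:
send_rows(rows=[{"dx":0.5,"dy":0.5,"dz":15,"roll":0,"jaw":-0.6},{"dx":0,"dy":0,"dz":20,"roll":0,"jaw":-0.6},{"dx":0,"dy":0,"dz":20,"roll":0,"jaw":-0.6},{"dx":0,"dy":0,"dz":20,"roll":0,"jaw":-0.6},{"dx":0,"dy":0,"dz":13,"roll":0,"jaw":-0.6},{"dx":0,"dy":0,"dz":6,"roll":0,"jaw":-0.6},{"dx":0,"dy":0,"dz":0,"roll":0,"jaw":-0.6},{"dx":0,"dy":0,"dz":0,"roll":0,"jaw":1},{"dx":0,"dy":0,"dz":0,"roll":0,"jaw":1},{"dx":0,"dy":0,"dz":0,"roll":0,"jaw":1},{"dx":0,"dy":0,"dz":0,"roll":0,"jaw":1},{"dx":0,"dy":0,"dz":0,"roll":0,"jaw":1}], force=45)

```text
time_s: 18.97
ee_pos: [0.5537, 0.2665, 0.0698]
eef_rot: [3.141, -0.0, 1.769]
force: [-1.3, -0.1, 3.8]
grip_width: 0.0497
grip_force: 44.9
```

```bash
python3 -c "
from h import *
go(*C2W(0,.0534),.068,CT)"
```

```text
t 18.9667 p [0.5537 0.2665 0.0698] ang 11.36 roll -0.00 after-roll shift [-0.5 -0.5  1.8] F [-1.3 -0.1  3.8] w 0.0497 g 44.9
```

Emit:
send_rows(rows=[{"dx":0,"dy":0,"dz":-8,"roll":0,"jaw":1},{"dx":0,"dy":0,"dz":-15,"roll":0,"jaw":1},{"dx":0,"dy":0,"dz":-20,"roll":0,"jaw":1},{"dx":0,"dy":0,"dz":-20,"roll":0,"jaw":1},{"dx":0,"dy":0,"dz":-20,"roll":0,"jaw":1},{"dx":0,"dy":0,"dz":-20,"roll":0,"jaw":1},{"dx":0,"dy":0,"dz":-7,"roll":0,"jaw":1},{"dx":0,"dy":0,"dz":0,"roll":-4.3,"jaw":1},{"dx":0,"dy":0,"dz":0,"roll":-4.34,"jaw":1},{"dx":0,"dy":0,"dz":0,"roll":0,"jaw":1}])

```text
time_s: 19.8
ee_pos: [0.5533, 0.2663, 0.1789]
eef_rot: [-3.141, 0.0, 1.923]
force: [0.2, 0.6, -1.5]
grip_width: 0.0495
grip_force: 44.8
```

```bash
python3 -c "
from h import *
go(*J2W([0,.020,.178])[0],20)"
```

```text
t 19.8 p [0.5533 0.2663 0.1789] ang 20.20 roll 0.20 after-roll shift [-308.5 -118.9    0.9] F [ 0.2  0.6 -1.5] w 0.0495 g 44.8
```

Emit:
send_rows(rows=[{"dx":-28,"dy":-10.8,"dz":0,"roll":0.2,"jaw":1},{"dx":-28,"dy":-10.8,"dz":0,"roll":0,"jaw":1},{"dx":-28,"dy":-10.8,"dz":0,"roll":0,"jaw":1},{"dx":-28,"dy":-10.8,"dz":0,"roll":0,"jaw":1},{"dx":-28,"dy":-10.8,"dz":0,"roll":0,"jaw":1},{"dx":-28,"dy":-10.8,"dz":0,"roll":0,"jaw":1},{"dx":-28,"dy":-10.8,"dz":0,"roll":0,"jaw":1},{"dx":-28,"dy":-10.8,"dz":0,"roll":0,"jaw":1},{"dx":-28,"dy":-10.8,"dz":0,"roll":0,"jaw":1},{"dx":-28,"dy":-10.8,"dz":0,"roll":0,"jaw":1},{"dx":-28.5,"dy":-10.9,"dz":0,"roll":0,"jaw":1},{"dx":0,"dy":0,"dz":0,"roll":0,"jaw":1}])

```text
time_s: 20.8
ee_pos: [0.5457, -0.0684, 0.1788]
eef_rot: [-3.141, 0.001, 1.91]
force: [0.1, 1.3, -1.4]
grip_width: 0.0497
grip_force: 44.8
```

Emit:
send_rows(rows=[{"dx":0,"dy":0,"dz":0,"roll":0,"jaw":1},{"dx":0,"dy":0,"dz":0,"roll":0,"jaw":1},{"dx":0,"dy":0,"dz":0,"roll":0,"jaw":1}])

```text
time_s: 21.05
ee_pos: [0.5462, -0.0632, 0.179]
eef_rot: [-3.141, -0.0, 1.916]
force: [-0.2, -0.5, -1.2]
grip_width: 0.0499
grip_force: 44.8
```

```bash
python3 - <<'E'
from h import *
go(*J2W([0,.020,.115])[0],20)
b=avg("side",3)
W=cloud(b);hsv=cv2.cvtColor(b["frame"],cv2.COLOR_RGB2HSV)
for n,lo,hi in(("yel",18,35),("org",2,15),("blue",100,130)):
    k=(hsv[...,0]>=lo)&(hsv[...,0]<hi)&(hsv[...,1]>120)&(hsv[...,2]>50)
    P=W2J(W[k]);P=P[(abs(P[:,0])<.035)&(abs(P[:,1]-.03)<.04)&(P[:,2]>(.16 if n=="blue" else .05))]
    if len(P):print(n,len(P),np.nanmean(P,0),np.nanpercentile(P,[3,97],axis=0))
save(b,"side5.png",(280,130,380,230),s=6)
E
```

```text
t 21.05 p [ 0.5462 -0.0632  0.179 ] ang 19.80 roll -0.20 after-roll shift [-1.2  0.5 64. ] F [-0.2 -0.5 -1.2] w 0.0499 g 44.8
yel 133 [1.20383038e-07 4.57755648e-02 1.54757776e-01] [[-0.02217009  0.03706612  0.05596212]
 [ 0.03239642  0.0533183   0.30626809]]
org 348 [-0.00432466  0.03338861  0.1262882 ] [[-0.02595063  0.00204302  0.05396456]
 [ 0.02121881  0.06341506  0.17491895]]
```

View pics/side5.png

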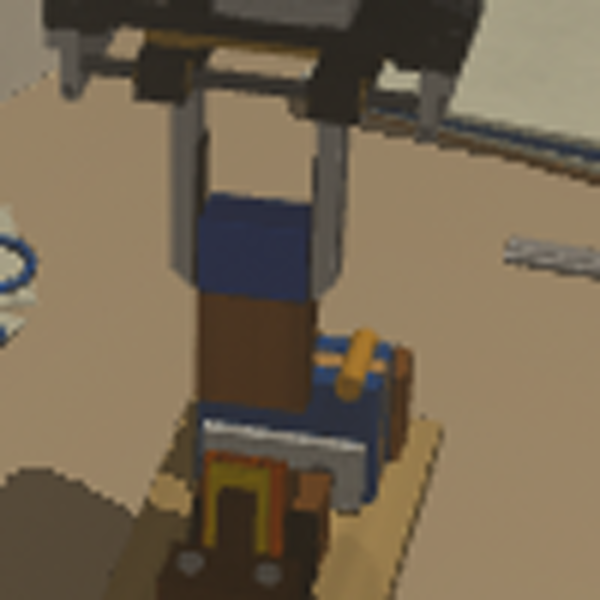

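```bash
python3 - <<'E'
from h import *
b=avg("side",3);W=cloud(b)
for r in((315,165,330,178),(315,182,330,196)):
    P=W2J(W[r[1]:r[3],r[0]:r[2]].reshape(-1,3));print(np.nanmedian(P,0),np.nanpercentile(P[:,1],[10,90]))
print(W2J(get_obs()["ee_pos"]))
E
```

```text
[-0.00232669  0.03033273  0.20258448] [0.02402749 0.03277792]
[-0.00320771  0.03089436  0.14911303] [0.02857842 0.03285565]
[[-0.00062274  0.02071646  0.17915768]]
```

Emit:
send_rows(rows=[{"dx":-0.7,"dy":0.5,"dz":0,"roll":-0.2,"jaw":1},{"dx":0,"dy":0,"dz":6,"roll":0,"jaw":1},{"dx":0,"dy":0,"dz":12,"roll":0,"jaw":1},{"dx":0,"dy":0,"dz":12,"roll":0,"jaw":1},{"dx":0,"dy":0,"dz":12,"roll":0,"jaw":1},{"dx":0,"dy":0,"dz":12,"roll":0,"jaw":1},{"dx":0,"dy":0,"dz":8,"roll":0,"jaw":1},{"dx":0,"dy":0,"dz":4,"roll":0,"jaw":1},{"dx":0,"dy":0,"dz":0,"roll":0,"jaw":1},{"dx":0,"dy":0,"dz":0,"roll":0,"jaw":1}])

```text
time_s: 22.18
ee_pos: [0.547, -0.0647, 0.1134]
eef_rot: [3.141, 0.0, 1.92]
force: [-0.2, -0.8, -0.5]
grip_width: 0.0496
grip_force: 44.8
```

```bash
python3 - <<'E'
from h import *
o=get_obs();print(W2J(o["ee_pos"]),o["force"],o["moment"])
E
```

```text
[[-0.00019127  0.01952593  0.11340166]] [-0.17736395 -0.7688899  -0.51524305] [ 0.04473867 -0.02033541 -0.0054212 ]
```

Emit:
send_rows(rows=[{"dx":1,"dy":0,"dz":4,"roll":0,"jaw":1},{"dx":1,"dy":0,"dz":4,"roll":0,"jaw":1},{"dx":1,"dy":0,"dz":4,"roll":0,"jaw":1},{"dx":0,"dy":0,"dz":2,"roll":0,"jaw":1},{"dx":0,"dy":0,"dz":0,"roll":0,"jaw":1},{"dx":0,"dy":0,"dz":0,"roll":0,"jaw":1}])

```text
time_s: 22.68
ee_pos: [0.5458, -0.0618, 0.0991]
eef_rot: [-3.141, -0.0, 1.92]
force: [-0.5, 0.6, -1.4]
grip_width: 0.0497
grip_force: 44.8
```

Emit:
send_rows(rows=[{"dx":0.7,"dy":0,"dz":2,"roll":0,"jaw":1},{"dx":0,"dy":0,"dz":0,"roll":0,"jaw":1},{"dx":0,"dy":0,"dz":0,"roll":0,"jaw":1}])

```text
time_s: 22.93
ee_pos: [0.5456, -0.0612, 0.0971]
eef_rot: [-3.142, -0.0, 1.92]
force: [0.1, 0.2, -1.7]
grip_width: 0.0497
grip_force: 44.8
```

```bash
python3 - <<'E'
from h import *
o=get_obs();print(W2J(o["ee_pos"]),o["force"],o["moment"])
E
```

```text
[[-0.00030748  0.02334439  0.09714026]] [ 0.07285459  0.24972211 -1.65616637] [-0.00308322  0.1123756   0.02340609]
```

Emit:
send_rows(rows=[{"dx":0,"dy":0,"dz":2,"roll":0,"jaw":1},{"dx":0,"dy":0,"dz":0,"roll":0,"jaw":1},{"dx":0,"dy":0,"dz":0,"roll":0,"jaw":1}])

```text
time_s: 23.18
ee_pos: [0.5456, -0.0611, 0.0951]
eef_rot: [-3.142, -0.0, 1.92]
force: [0.4, 1.1, -0.7]
grip_width: 0.0496
grip_force: 44.8
```

Emit:
send_rows(rows=[{"dx":0,"dy":0,"dz":2,"roll":0,"jaw":1},{"dx":0,"dy":0,"dz":0,"roll":0,"jaw":1},{"dx":0,"dy":0,"dz":0,"roll":0,"jaw":1}])

```text
time_s: 23.43
ee_pos: [0.5456, -0.061, 0.093]
eef_rot: [3.142, -0.0, 1.92]
force: [-0.1, 2.4, -0.5]
grip_width: 0.0499
grip_force: 44.8
```

Emit:
send_rows(rows=[{"dx":0,"dy":0,"dz":2,"roll":0,"jaw":1},{"dx":0,"dy":0,"dz":0,"roll":0,"jaw":1},{"dx":0,"dy":0,"dz":0,"roll":0,"jaw":1}])

```text
time_s: 23.68
ee_pos: [0.5457, -0.061, 0.0911]
eef_rot: [3.141, -0.0, 1.92]
force: [1.1, 3.9, -0.4]
grip_width: 0.05
grip_force: 44.8
```

Emit:
send_rows(rows=[{"dx":0.7,"dy":0,"dz":0,"roll":0,"jaw":1},{"dx":0,"dy":0,"dz":0,"roll":0,"jaw":1},{"dx":0,"dy":0,"dz":0,"roll":0,"jaw":1}])

```text
time_s: 23.93
ee_pos: [0.5454, -0.0606, 0.0911]
eef_rot: [3.141, 0.0, 1.92]
force: [1.8, 1.9, -1.6]
grip_width: 0.0497
grip_force: 44.8
```

Emit:
send_rows(rows=[{"dx":0.7,"dy":0,"dz":0,"roll":0,"jaw":1},{"dx":0,"dy":0,"dz":0,"roll":0,"jaw":1},{"dx":0,"dy":0,"dz":0,"roll":0,"jaw":1}])

```text
time_s: 24.18
ee_pos: [0.5453, -0.0603, 0.0912]
eef_rot: [3.141, 0.001, 1.92]
force: [3.4, -2.8, -3.2]
grip_width: 0.05
grip_force: 44.8
```

```bash
python3 - <<'E'
from h import *
o=get_obs();print(W2J(o["ee_pos"]),o["force"],o["moment"])
E
```

```text
[[-0.0002958   0.02423475  0.09116468]] [ 3.37380866 -2.8472657  -3.19772809] [-0.61520182 -0.72657597  0.05372025]
```

Emit:
send_rows(rows=[{"dx":-0.2,"dy":0,"dz":1.5,"roll":0,"jaw":1},{"dx":0,"dy":0,"dz":1.5,"roll":0,"jaw":1},{"dx":0,"dy":0,"dz":0,"roll":0,"jaw":1},{"dx":0,"dy":0,"dz":0,"roll":0,"jaw":1}])

```text
time_s: 24.52
ee_pos: [0.5456, -0.0603, 0.0887]
eef_rot: [3.141, 0.001, 1.92]
force: [2.4, -2.7, 5.6]
grip_width: 0.05
grip_force: 44.9
```

Emit:
send_rows(rows=[{"dx":0,"dy":0,"dz":1.5,"roll":0,"jaw":1},{"dx":0,"dy":0,"dz":1.5,"roll":0,"jaw":1},{"dx":0,"dy":0,"dz":0,"roll":0,"jaw":1},{"dx":0,"dy":0,"dz":0,"roll":0,"jaw":1}])

```text
time_s: 24.85
ee_pos: [0.5458, -0.0603, 0.086]
eef_rot: [3.14, 0.001, 1.92]
force: [0.1, -1.8, 7.3]
grip_width: 0.0499
grip_force: 44.9
```

```bash
python3 - <<'E'
from h import *
o=get_obs();print(W2J(o["ee_pos"]),o["force"],o["moment"],W2J(np.r_[np.array(o["force"])[:2]+JC,0]))
b=avg("side",3);save(b,"side6.png",(285,130,385,230),s=6)
E
```

```text
[[0.00013051 0.02413712 0.08595333]] [ 0.11916233 -1.79661065  7.29438238] [-0.40769142 -0.35349616  0.11231316] [[-0.50250107 -1.72901769  0.        ]]
```

View pics/side6.png

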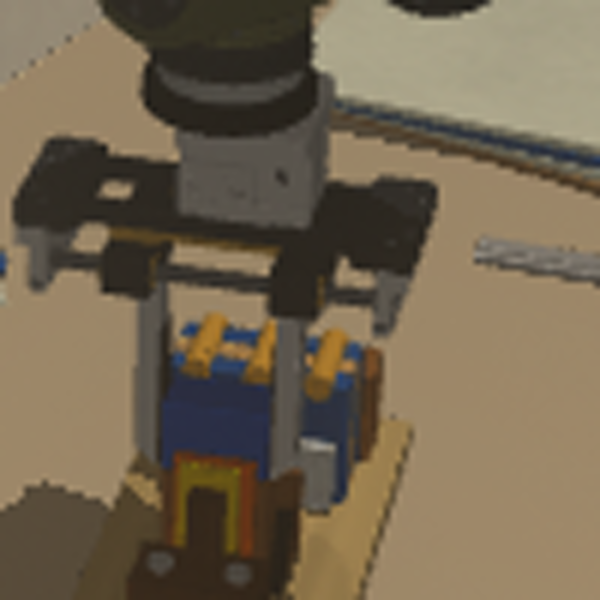

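Wedge is seated behind the upright shims at (215,500), head at (215,430), all square. Estimated jaw travel is 2.6 mm, so push about 4 mm further.

Emit:
send_rows(rows=[{"dx":0,"dy":0,"dz":1.5,"roll":0,"jaw":1},{"dx":0,"dy":0,"dz":1.5,"roll":0,"jaw":1},{"dx":0,"dy":0,"dz":1,"roll":0,"jaw":1},{"dx":0,"dy":0,"dz":0,"roll":0,"jaw":1},{"dx":0,"dy":0,"dz":0,"roll":0,"jaw":1},{"dx":0,"dy":0,"dz":0,"roll":0,"jaw":1}])

```text
time_s: 25.5
ee_pos: [0.546, -0.0602, 0.0824]
eef_rot: [3.14, 0.001, 1.92]
force: [0.0, -1.6, 11.5]
grip_width: 0.0499
grip_force: 44.9
```

```bash
python3 - <<'E'
from h import *
o=get_obs();print(W2J(o["ee_pos"]),o["force"],o["moment"],W2J(np.r_[np.array(o["force"])[:2]+JC,0]),o["time_s"])
a=avg("top",4)
import pickle
p=pickle.load(open("top.pkl","rb"))
# jaw block rear edge (jig -y side) & front top edge, before vs now, beside the gripper
ys=np.arange(-.03,.03,.0015)
for xs in(-.027,-.024,.024,.027):
  for c in(p,a):
    v=samp(c["f"].mean(2),proj(c,J2W(np.c_[np.full(len(ys),xs),ys,np.full(len(ys),.055)])))
    print(xs," ".join(f"{y*1000:.0f}:{t:.0f}" for y,t in zip(ys,v)))
W=cloud(a);Q=W2J(W.reshape(-1,3));Q=Q[(abs(Q[:,0])<.035)&(Q[:,1]>-.05)&(Q[:,1]<.06)];print(len(Q),np.nanmedian(Q[:,2]))
save(a,"top6.png",(265,185,355,260),s=7)
E
```

```text
[[0.00036239 0.02412901 0.0823893 ]] [ 0.02676861 -1.55759604 11.51292729] [-0.19816777 -0.20947363  0.08774166] [[-0.50757496 -1.4728169   0.        ]] 25.5
-0.027 -30:92 -28:92 -27:92 -25:93 -24:93 -22:91 -21:88 -19:84 -18:78 -16:72 -15:68 -13:66 -12:68 -10:69 -9:69 -7:69 -6:68 -4:68 -3:68 -1:68 0:68 2:68 3:68 5:68 6:69 8:69 9:68 11:66 12:63 14:60 15:57 17:53 18:50 20:46 21:44 23:44 24:47 26:51 27:56 29:66
-0.027 -30:48 -28:52 -27:56 -25:57 -24:57 -22:57 -21:58 -19:57 -18:56 -16:56 -15:55 -13:55 -12:55 -10:55 -9:55 -7:56 -6:55 -4:54 -3:54 -1:52 0:52 2:52 3:53 5:52 6:51 8:50 9:50 11:50 12:49 14:48 15:48 17:47 18:45 20:43 21:42 23:41 24:40 26:40 27:39 29:36
-0.024 -30:79 -28:79 -27:78 -25:78 -24:79 -22:80 -21:80 -19:77 -18:73 -16:68 -15:64 -13:62 -12:62 -10:61 -9:62 -7:62 -6:61 -4:61 -3:62 -1:62 0:62 2:62 3:63 5:64 6:63 8:62 9:61 11:58 12:54 14:49 15:44 17:39 18:34 20:31 21:29 23:29 24:32 26:35 27:44 29:54
-0.024 -30:54 -28:57 -27:59 -25:60 -24:59 -22:59 -21:58 -19:57 -18:56 -16:56 -15:56 -13:56 -12:57 -10:57 -9:57 -7:57 -6:56 -4:55 -3:54 -1:52 0:52 2:51 3:51 5:51 6:51 8:50 9:49 11:4
[... 410 characters left out ...]
-13:53 -12:54 -10:55 -9:56 -7:56 -6:55 -4:54 -3:55 -1:55 0:56 2:57 3:58 5:59 6:59 8:58 9:59 11:60 12:62 14:62 15:62 17:62 18:63 20:63 21:65 23:65 24:66 26:66 27:67 29:67
0.027 -30:63 -28:65 -27:67 -25:69 -24:71 -22:71 -21:69 -19:66 -18:63 -16:61 -15:61 -13:61 -12:61 -10:61 -9:62 -7:62 -6:63 -4:62 -3:61 -1:61 0:62 2:63 3:63 5:63 6:62 8:62 9:60 11:57 12:53 14:47 15:42 17:37 18:35 20:35 21:34 23:35 24:36 26:46 27:54 29:63
0.027 -30:49 -28:50 -27:50 -25:50 -24:50 -22:51 -21:52 -19:53 -18:52 -16:50 -15:51 -13:52 -12:53 -10:54 -9:55 -7:55 -6:56 -4:55 -3:54 -1:55 0:55 2:55 3:55 5:56 6:57 8:57 9:57 11:58 12:59 14:60 15:60 17:60 18:61 20:62 21:63 23:64 24:64 26:64 27:65 29:65
1065 0.38712317622317904
```

View pics/top6.png

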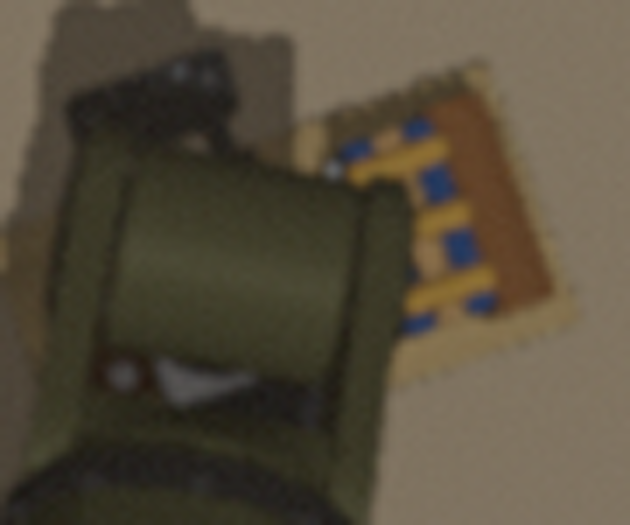

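Top view is covered by the arm, so I can't see the jaw there. Touch geometry gives about 3.9 mm of jaw travel and the push force about 4.2 mm, both in range. Numeric check of the shims, then hand in.

```bash
python3 - <<'E'
from h import *
b=avg("side",3)
W=cloud(b);hsv=cv2.cvtColor(b["frame"],cv2.COLOR_RGB2HSV)
for n,lo,hi in(("yel",18,35),("org",2,15)):
    k=(hsv[...,0]>=lo)&(hsv[...,0]<hi)&(hsv[...,1]>160)&(hsv[...,2]>60)
    P=W2J(W[k]);P=P[(abs(P[:,0])<.03)&(P[:,1]>.03)&(P[:,1]<.06)&(P[:,2]>.05)]
    print(n,len(P),np.nanmean(P,0),np.nanpercentile(P,[3,97],axis=0))
o=get_obs();print(o["force"],o["grip_force"],max(abs(np.array(o["joint_vel"]))))
print(hand_in())
E
```

```text
yel 81 [-0.00313285  0.049301    0.0819039 ] [[-0.01512878  0.04511718  0.05602246]
 [ 0.01251585  0.05307386  0.09818855]]
org 53 [-0.01124699  0.04083462  0.08026496] [[-0.02086825  0.03389218  0.0523403 ]
 [ 0.01691092  0.04465943  0.09828966]]
[ 0.13458864 -1.12066685 11.576428  ] 44.87980842590332 0.0019236532178417444
the job is handed in; nothing more can be done
None
```

Handed in at about 26 s: both shims stand upright against the fence, and the wedge is pushed down between them and the jaw, still gripped at 45 N. I estimate the jaw travel at 4 mm from touch height and push force; the arm hid the jaw, and the hand-in returned no verdict.

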